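# Return insert boxes to their colour docks

## Task

Sort the red and the blue insert box out of the return rack into the docks of their own colour, each standing upright and fully down on the dock's floor. In the rack a box can only be gripped by its two short ends, and a dock only has room for fingers on the two long sides, so on the way each will have to be put down on the open bench and taken again the other way. Always set the boxes down, never drop them, and leave the yellow box, the bottle and the wrench where they are.

Things in the scene. Friction and masses are not known exactly. Their poses are not given: they have to be found in the camera images.
- red_box: Red lidded plastic insert box, a cuboid 60 (x) x 40 (y) x 36 mm high, black band round it, white label on the lid, about 120 g. Origin at the centre of its underside, z up. Same either way round. Starts in one lane of the return rack, standing on the rack's floor 6 mm above the bench.
- blue_box: Blue lidded plastic insert box, a cuboid 60 (x) x 40 (y) x 36 mm high, black band round it, white label on the lid, about 120 g. Origin at the centre of its underside, z up. Same either way round. Starts in the other lane of the return rack, standing on the rack's floor 6 mm above the bench.
- yellow_box: Yellow lidded plastic insert box, a cuboid 60 (x) x 40 (y) x 36 mm high, black band round it, white label on the lid, about 120 g. Origin at the centre of its underside, z up. Same either way round. Already stands in the yellow dock; bystander.
- return_rack: Grey fixed rack, origin under its 80 (x) x 112 (y) x 6 mm base. Two lanes along x, centres at y = -25 and +25 mm. Upright plates 56 mm long, 4 thick at y = -50, 0, +50 mm, tops 58 mm above the bench: higher than the boxes, 3 mm beside them. Lips 4 mm thick across both ends (x = +-35.5 mm), tops 14 mm above the bench; above them the short ends are free.
- red_dock: Red fixed dock, origin under its 96 (x) x 60 (y) x 6 mm base. Its floor takes one box: 70 (x) x 48 mm (y). Walls at both x ends, 5 mm thick, 55 wide, rise 42 mm above the floor, then flare out 14 mm more (tops 61 mm above the bench) and hide a box's short ends. Lips 4 mm thick along both long sides, 8 mm above the floor; higher up these sides are open.
- blue_dock: Blue fixed dock, origin under its 96 (x) x 60 (y) x 6 mm base. Its floor takes one box: 70 (x) x 48 mm (y). Walls at both x ends, 5 mm thick, 55 wide, rise 42 mm above the floor, then flare out 14 mm more (tops 61 mm above the bench) and hide a box's short ends. Lips 4 mm thick along both long sides, 8 mm above the floor; higher up these sides are open.
- yellow_dock: Yellow fixed dock, origin under its 96 (x) x 60 (y) x 6 mm base. Its floor takes one box: 70 (x) x 48 mm (y). Walls at both x ends, 5 mm thick, 55 wide, rise 42 mm above the floor, then flare out 14 mm more (tops 61 mm above the bench) and hide a box's short ends. Lips 4 mm thick along both long sides, 8 mm above the floor; higher up these sides are open. It holds the yellow box.
- red_dock_seat (a point): Centre of the red dock's floor, 6 mm above the bench, axes as the dock: where the origin of the red box belongs.
- blue_dock_seat (a point): Centre of the blue dock's floor, 6 mm above the bench, axes as the dock: where the origin of the blue box belongs.
- bottle: Green bottle with a black cap, 52 mm across, 150 mm high, loose bystander, origin at the centre of its underside.
- wrench: Steel wrench lying on the bench along its x, loose bystander.
There are look-alikes about, which are no part of the job. What is shaped like the red_box but turquoise is not meant.

How it is judged:
At the end, for the whole second after the job is handed in: The red box stands in the red dock and the blue box in the blue dock: centre within 8 mm of the centre of the dock's floor seen from above, underside within 3 mm of that floor, upright within 0.08 rad, at rest; the yellow box has moved less than 15 mm, the bottle and the wrench less than 30 mm (horizontal distance between red_box and red_dock_seat below 0.008 m and z of red_box in the frame of red_dock_seat below 0.003 m and angle between each of red_box, blue_box's own z axis and vertical below 0.08 rad and linear speed of each of red_box, blue_box below 0.02 m/s and horizontal distance between blue_box and blue_dock_seat below 0.008 m and z of blue_box in the frame of blue_dock_seat below 0.003 m and distance of yellow_box from where it was at the start of the episode below 0.015 m and distance of each of bottle, wrench from where it was at the start of the episode below 0.03 m); the robot touches nothing.
It fails at once if the red box is dropped or thrown: faster than 0.45 m/s while the fingers do not hold it (a fall of about 10 mm) (linear speed of red_box above 0.45 m/s and contact force between the fingers and red_box below 0.05 N).
It fails at once if the blue box is dropped or thrown: faster than 0.45 m/s while the fingers do not hold it (a fall of about 10 mm) (linear speed of blue_box above 0.45 m/s and contact force between the fingers and blue_box below 0.05 N).
It fails at once if the yellow box is moved 15 mm or more (distance of yellow_box from where it was at the start of the episode above 0.015 m).
It fails at once if the bottle is moved 30 mm or more, or knocked over (distance of bottle from where it was at the start of the episode above 0.03 m or angle between bottle's own z axis and vertical above 0.5 rad).
It fails at once if the wrench is moved 30 mm or more (distance of wrench from where it was at the start of the episode above 0.03 m).
It also fails if it takes over 72 s, if anything falls off the work surface, if the arm or the gripper's body presses on something with over 40 N, if the wrist force passes 120 N, or if a joint passes its speed limit or range.

## Robot

A 6-joint arm with a two-finger parallel gripper is mounted at the origin on the work surface. World frame = base frame: x ahead of the robot, y to its left, z up, the work surface at z = 0. Lengths are in m, angles in rad, forces in N, time in s.
With the tool pointing down it reaches from about 0.3 to 0.775 m from the base axis. Payload 14.6 kg.
Tool frame: the origin (TCP) lies midway between the tips of the shut fingers; the grasp point (between the pads) lies 19 mm behind it (ctrl.hold_point_z is the distance from the TCP to the grasp point, in m); z points along the fingers, x is the direction in which the jaws open and shut, and the axes are right-handed (so a half turn about z gives the same grasp; the last joint's range is limited). The gripper opens to 94 mm and grips with 3 to 60 N. Pads are 16 mm wide; open, the fingers measure 119 mm over their backs; the gripper's body (75 mm by 177 mm) begins 78 mm behind the grasp point.
Start: joints at [-1.281, 0.3, 1.521, -0, 1.321, -0.067], TCP at [0.192, -0.515, 0.205] pointing down, gripper open.
Joint ranges: [-3.03, 3.03], [-0.79, 2.21], [0.23, 2.52], [-1.04, 4.18], [0, 3.07], [-2.55, 2.55]. Speed limits (rad/s): [2.22, 2.22, 2.57, 3.14, 3.14, 3.14].

## Interface

Orientations are given as [roll, pitch, yaw] about the fixed x, y, z axes, in that order (R = Rz(yaw) Ry(pitch) Rx(roll)).
In Python, from station import ctrl, viewer, ticket, nets gives the robot as it stands.
- The arm moves only by the tool carry_out, never from a script. Its argument "commands" is one flat list of numbers, 7 for each row, row after row: the closure, from -1 (fully open) to 1 (shut), so that 0 is half open, then the shift along the world's x, y, z in cm, then the turn, a rotation vector about the world's x, y, z in rad. In form: [gripper, tx, ty, tz, ax, ay, az, gripper, tx, ty, tz, ax, ay, az, ...]. A call has 1 to 12 rows; each row is the pose to reach, as a shift and turn from the pose measured when the call began; what a row does not reach only later rows make up. A row lasts 1/12 s, in which the tool goes at most 41.7 mm and 7.16 degrees, less where a joint would pass 70% of its speed; a pose out of reach is approached as far as the arm can. A call with a gripper value outside its range is refused whole. The fingers move at their own pace and stop on an object; "force" is the grip in N (left out, the last holds). Time passes only in rows, so rows that repeat a pose let the fingers close. It gives the time, the measured TCP pose, the force and the opening at its end, in the units of the state.
- ctrl.get_obs(): the state, without advancing time (a new reading comes with each control period).
- viewer.camera(name): name is "scene" or "top" or "wrist"; returns (picture, depth): 384x512x3 uint8, blue, green, red; 384x512 float32, m along the optical axis (not along the pixel's ray), 0 where there is no reading.
- viewer.camera_info(name): a dict with "fx", "fy", "cx", "cy" (pixels), "R" (3x3) and "t" (3): a world point X has camera coordinates R X + t. Camera axes: x right, y down, z forward; pixel columns grow to the right and rows downward; lengths in m; the calibration is good to about 2 mm. A picture is of the moment at which its call begins: read the wrist's pose just before it. camera_info takes no time and is no camera call; for the wrist camera it gives the pose at the moment of the call.
- ticket.hand_in(): hands the job in, once; it reports no verdict.
Trained networks look in the newest picture that a camera, given by its name, has taken for a name from the list of things; names that differ only in an ending like _2 or _b are one class to them, and where a whole thing is asked for, a point or a joint stands for the part that bears it (a point fixed in the world has none). Each returns a list of dicts, best first, with "confidence" (0 to 1); they miss things now and then, are a little off and sometimes report something else, mostly with a low value. They report only what shows in the picture. A call takes as long as a camera call. They do not tell look-alikes from the thing itself.
- nets.silhouettes(camera, thing): "region" (384x512 bool, what is visible of it) and "extent" ([left, top, right, bottom] in pixels, round what is visible of it).
The state is a dict: "time_s": time; "qpos": joint angles; "joint_vel": joint speeds; "tau": joint torques, N m; "ee_pos": TCP position; "eef_rot": TCP orientation; "force": force on the tool from outside, world axes, zero at the start; "moment": the same for the moment, N m; "grip_width": finger opening in m.
Only numpy, scipy, OpenCV 4.12 (cv2) and the standard library are available. Lean on these libraries where they do the work, as an engineer would, in place of code of your own. Each camera call takes 0.05 s, during which the arm holds its last target. There are 200 camera calls.

## Working session

There is one attempt and no reset: what is moved stays moved. The work goes in short steps, Python scripts to look and compute and a tool call to move; the robot and the scene stay as the last step left them, time stands still between calls to the robot, and variables do not carry over. Pictures are saved under pics/ and viewed, about 8 in all and at most 12, crops included, and the job is handed in when it is done.

Besides the shell and the picture viewer there is one more tool, called after "Emit:" as name(argument=value, ...) on one line, values as JSON. carry_out: Moves the arm, as the interface text tells. Its arguments: {"type":"object","properties":{"commands":{"type":"array","items":{"type":"number"}},"force":{"type":"number"}},"required":["commands"]}

```bash
mkdir -p pics
cat > h.py <<'E'
import numpy as np, cv2
from station import ctrl, viewer, ticket, nets
def pts(cam, d, ci):
    v,u=np.indices(d.shape)
    P=np.stack([(u-ci['cx'])/ci['fx']*d,(v-ci['cy'])/ci['fy']*d,d],-1)
    return (P-np.array(ci['t']).ravel())@np.array(ci['R'])
def look(cam):
    ci=viewer.camera_info(cam); p,d=viewer.camera(cam); return p,d,pts(cam,d,ci),ci
E
python3 - <<'E'
from h import *
o=ctrl.get_obs(); print({k:np.round(v,3) for k,v in o.items()})
for c in ['top','scene']:
    p,d,P,ci=look(c); cv2.imwrite(f'pics/{c}0.png',p)
    print(c,'campos',np.round(-np.array(ci['R']).T@np.array(ci['t']).ravel(),3),ci['fx'])
    for n in ['red_box','blue_box','yellow_box','return_rack','red_dock','blue_dock','yellow_dock','bottle','wrench']:
        for r in nets.silhouettes(c,n)[:4]:
            m=r['region']&(d>0); q=P[m]
            if len(q): print(n,round(r['confidence'],2),r['extent'],np.round(np.median(q,0),3),'z95',np.round(np.percentile(q[:,2],95),3))
E
```

```text
{'time_s': np.float64(0.0), 'qpos': array([-1.281,  0.3  ,  1.522, -0.   ,  1.321, -0.067]), 'joint_vel': array([ 0.   , -0.002, -0.002, -0.003,  0.001, -0.002]), 'tau': array([ 2.0000e-03, -5.3180e+01, -3.5273e+01,  7.1000e-02,  2.4000e-02,
       -0.0000e+00]), 'ee_pos': array([ 0.192, -0.515,  0.205]), 'eef_rot': array([-3.142e+00,  1.000e-03, -1.214e+00]), 'force': array([-0.331,  0.093, -0.338]), 'moment': array([ 0.006,  0.004, -0.054]), 'grip_width': np.float64(0.094)}
top campos [0.416 0.015 0.934] 361.72678692499113
red_box 0.97 [351.7, 198.4, 371.0, 229.1] [ 0.532 -0.221  0.042] z95 0.045
red_box 0.96 [292.4, 165.9, 326.2, 195.3] [ 0.619 -0.094  0.036] z95 0.039
red_box 0.57 [368.3, 256.4, 397.1, 280.1] [ 0.402 -0.255  0.036] z95 0.039
blue_box 0.62 [369.9, 207.4, 392.2, 236.2] [ 0.513 -0.267  0.042] z95 0.045
yellow_box 0.59 [124.3, 208.0, 147.6, 237.4] [0.51  0.341 0.041] z95 0.044
return_rack 0.61 [346.4, 193.7, 397.9, 241.6] [ 0.515 -0.236  0.028] z95 0.059
red_dock 0.86 [222.0, 206.7, 251.1, 251.8] [0.499 0.097 0.008] z95 0.06
red_dock 0.5 [174.9, 194.5, 208.9, 236.3] 
[... 1010 characters left out ...]
 [0.747 0.    0.091] z95 0.151
return_rack 0.56 [143.4, 135.4, 190.7, 175.0] [ 0.547 -0.237  0.025] z95 0.06
red_dock 0.88 [272.7, 141.7, 300.2, 179.5] [0.487 0.096 0.02 ] z95 0.06
blue_dock 0.85 [308.4, 154.1, 335.0, 194.5] [0.521 0.209 0.019] z95 0.061
blue_dock 0.75 [120.4, 202.7, 181.6, 241.6] [ 0.749 -0.228  0.009] z95 0.013
yellow_dock 0.98 [359.7, 153.4, 380.9, 191.8] [0.549 0.337 0.033] z95 0.062
yellow_dock 0.6 [306.4, 152.6, 334.0, 195.3] [0.521 0.209 0.019] z95 0.06
bottle 0.81 [232.6, 196.0, 247.9, 238.4] [0.748 0.    0.092] z95 0.151
bottle 0.34 [163.1, 142.7, 181.9, 168.6] [ 0.551 -0.228  0.043] z95 0.048
wrench 0.57 [121.4, 202.4, 186.2, 241.4] [ 0.758 -0.239  0.009] z95 0.013
```

Run:
```python
import cv2
a=cv2.imread('pics/top0.png'); 
cv2.imwrite('pics/topc.png',cv2.resize(a[100:300,100:420],None,fx=2.5,fy=2.5,interpolation=cv2.INTER_CUBIC))
```

```text
(no output)
```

View pics/topc.png

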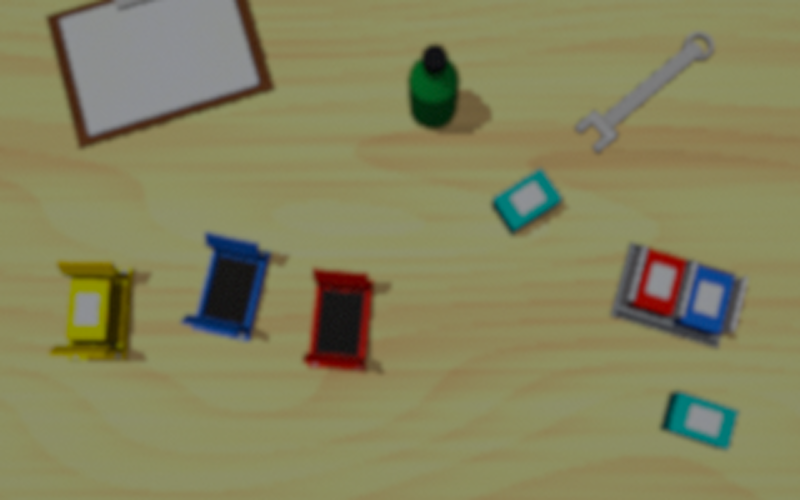

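Candidates: the red box at top px (364,213) and the blue box at (384,219), both in the rack. The turquoise look-alikes at (311,181) and (380,268) aren't meant. The docks are red (236,229), blue (192,215) and yellow (136,224, occupied). Next I'll get finer poses.

```bash
cat >> h.py <<'E'
def rect(q):
    (c,s,a)=cv2.minAreaRect((q[:,:2]*1000).astype(np.float32))
    if s[0]<s[1]: a+=90; s=s[::-1]
    return np.round(c,1),np.round(s,1),round((a+90)%180-90,1)   # mm, deg of the long side
def measure(p,P,d):
    hsv=cv2.cvtColor(p,cv2.COLOR_BGR2HSV); H,S=hsv[...,0],hsv[...,1]; z=P[...,2]; ok=(d>0)
    hue={'red':((H<8)|(H>172))&(S>120),'blue':(H>105)&(H<130)&(S>110)}
    from scipy.ndimage import label
    for n,m in hue.items():
        for part,lo,hi in [('lid',.034,.048),('walltop',.050,.066)]:
            mm=m&ok&(z>lo)&(z<hi)
            if part=='lid':
                mm=cv2.morphologyEx(mm.astype(np.uint8),cv2.MORPH_CLOSE,np.ones((9,9)))>0
                mm&=ok&(z>lo)&(z<hi)
                mm=cv2.morphologyEx(mm.astype(np.uint8),cv2.MORPH_OPEN,np.ones((3,3)))>0
                L,k=label(mm); sel=[L==i for i in range(1,k+1) if (L==i).sum()>80]
            else: sel=[mm] if mm.sum()>30 else []
            for s in sel: print(n,part,int(s.sum()),*rect(P[s]),'z',np.round(np.percentile(P[s][:,2],[5,50,95]),3))
E
python3 - <<'E'
from h import *
for c in ['top','scene']:
    p,d,P,ci=look(c); print(c); measure(p,P,d)
E
```

```text
top
red lid 283 [ 533.6 -222.1] [58.9 39.9] -16.4 z [0.039 0.042 0.045]
red walltop 171 [378.7 317.4] [593.5 165.6] -59.2 z [0.051 0.058 0.063]
blue lid 279 [ 516.7 -267.8] [60.7 39.2] -18.6 z [0.04  0.042 0.045]
blue walltop 678 [315.9  65.4] [1184.3  473.5] 80.6 z [0.051 0.058 0.065]
scene
red lid 167 [ 539.  -228.7] [59.4 37.8] -7.9 z [0.039 0.044 0.047]
red walltop 155 [411.7 240.3] [915.4 336.1] -56.4 z [0.051 0.058 0.064]
blue lid 136 [ 519.6 -273.8] [60.1 34.5] -11.4 z [0.039 0.044 0.047]
blue walltop 484 [320.9  22.2] [1450.7  453.2] 79.9 z [0.051 0.058 0.065]
```

Emit:
carry_out(commands=[-1, 5, 4.1, 4, 0, 0, 0, -1, 10, 8.3, 8, 0, 0, 0, -1, 15, 12.5, 12, 0, 0, 0, -1, 20, 17, 15, 0, 0, 0, -1, 25, 21, 15, 0, 0, 0, -1, 30, 25, 15, 0, 0, 0, -1, 30, 25, 15, 0, 0, 0, -1, 30, 25, 15, 0, 0, 0])

```text
time_s: 1.77
ee_pos: [0.4265, -0.3191, 0.3351]
eef_rot: [-3.141, -0.001, -1.214]
force: [0.1, -1.1, -0.2]
grip_width: 0.0939
```

Emit:
carry_out(commands=[-1, 3, 3, 0, 0, 0, 0.1, -1, 6, 6, 0, 0, 0, 0.2, -1, 9, 8, 0, 0, 0, 0.3, -1, 9, 8, 0, 0, 0, 0.4, -1, 9, 8, 0, 0, 0, 0.5, -1, 9, 8, 0, 0, 0, 0.6, -1, 9, 8, 0, 0, 0, 0.7, -1, 9, 8, 0, 0, 0, 0.8, -1, 9, 8, 0, 0, 0, 0.9, -1, 9, 8, 0, 0, 0, 0.9, -1, 9, 8, 0, 0, 0, 0.9])

```text
time_s: 2.68
ee_pos: [0.5165, -0.239, 0.3351]
eef_rot: [-3.141, -0.001, -0.317]
force: [-0.2, -0.6, -0.0]
grip_width: 0.0941
```

Run:
```python
from h import *
p,d,P,ci=look('wrist'); cv2.imwrite('pics/w1.png',p); o=ctrl.get_obs(); print(o['time_s'],o['ee_pos'],o['eef_rot'],o['qpos']); measure(p,P,d)
print('cam',-np.array(ci['R']).T@np.array(ci['t']).ravel())
```

```text
2.7333 [ 0.5165024  -0.23904904  0.33507782] [-3.14131478e+00 -4.95600482e-04 -3.17664958e-01] [-4.97990672e-01  2.84446705e-01  1.24561333e+00  3.62547451e-04
  1.61109488e+00 -1.80311097e-01]
red lid 810 [ 538.8 -222.2] [58.4 39.1] -17.1 z [0.041 0.042 0.044]
blue lid 768 [ 520.  -267.6] [59.5 37.7] -18.2 z [0.041 0.042 0.043]
blue lid 112 [ 400.3 -530.7] [34.1 10.6] -17.3 z [0.035 0.04  0.046]
blue lid 83 [ 305.  -529.9] [25.4  2.4] 0.5 z [0.035 0.041 0.047]
blue walltop 192 [ 355.1 -529.6] [123.5  15.7] -7.1 z [0.051 0.057 0.065]
cam [ 0.53772472 -0.1745786   0.51417309]
```

View pics/w1.png

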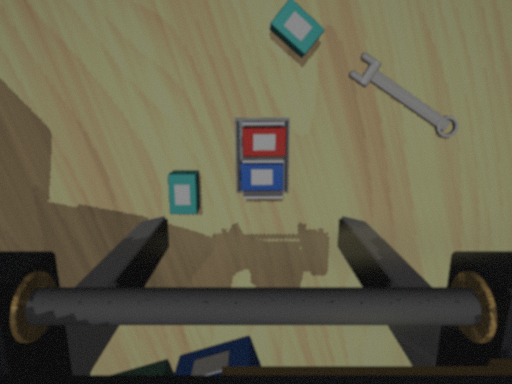

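Emit:
carry_out(commands=[-1, 1, 0.8, -4, 0, 0, 0, -1, 2.2, 1.7, -8, 0, 0, 0, -1, 2.2, 1.7, -12, 0, 0, 0, -1, 2.2, 1.7, -16, 0, 0, 0, -1, 2.2, 1.7, -18, 0, 0, 0, -1, 2.2, 1.7, -18, 0, 0, 0, -1, 2.2, 1.7, -18, 0, 0, 0])

```text
time_s: 3.32
ee_pos: [0.5385, -0.2221, 0.1553]
eef_rot: [-3.141, 0.0, -0.32]
force: [0.8, 0.5, 0.6]
grip_width: 0.0941
```

Run:
```python
from h import *
p,d,P,ci=look('wrist'); cv2.imwrite('pics/w2.png',p); o=ctrl.get_obs(); print(o['time_s'],o['ee_pos'],o['eef_rot']); measure(p,P,d)
```

```text
3.3667 [ 0.53911893 -0.22239348  0.15675793] [-3.14154702e+00 -2.36296865e-03 -3.19206745e-01]
red lid 2001 [ 538.8 -221.3] [59.2 39. ] -18.3 z [0.04  0.042 0.043]
blue lid 1185 [ 519.7 -267.8] [58.8 35.1] -18.0 z [0.041 0.042 0.043]
```

View pics/w2.png

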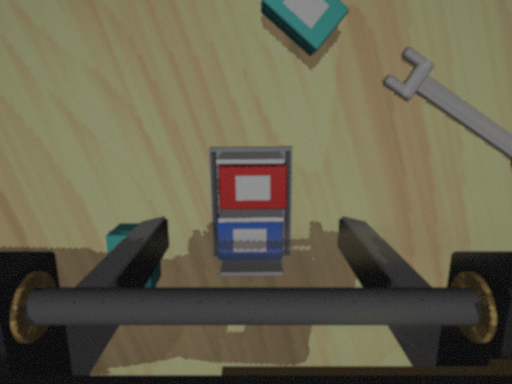

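The close view confirms red at px (252,188), its lid at z=0.042, centred between the fingers. The rack is yawed −18°. I'll descend and grip.

Emit:
carry_out(commands=[-1, 0, 0.1, -4, 0, 0, 0, -1, 0, 0.1, -8, 0, 0, 0, -1, 0, 0.1, -11, 0, 0, 0, -1, 0, 0.1, -12.5, 0, 0, 0, -1, 0, 0.1, -13.5, 0, 0, 0, -1, 0, 0.1, -13.8, 0, 0, 0, -1, 0, 0.1, -13.8, 0, 0, 0, -1, 0, 0.1, -13.8, 0, 0, 0], force=25)

```text
time_s: 4.03
ee_pos: [0.5401, -0.2219, 0.0207]
eef_rot: [3.141, -0.005, -0.32]
force: [-0.2, 0.7, 1.1]
grip_width: 0.0943
```

Emit:
carry_out(commands=[-1, -0.1, 0.05, -0.2, 0, 0, 0, 1, -0.1, 0.05, -0.2, 0, 0, 0, 1, -0.1, 0.05, -0.2, 0, 0, 0, 1, -0.1, 0.05, -0.2, 0, 0, 0, 1, -0.1, 0.05, -0.2, 0, 0, 0, 1, -0.1, 0.05, -0.2, 0, 0, 0, 1, -0.1, 0.05, -0.2, 0, 0, 0, 1, -0.1, 0.05, -0.2, 0, 0, 0])

```text
time_s: 4.7
ee_pos: [0.5392, -0.2214, 0.0187]
eef_rot: [3.141, -0.005, -0.319]
force: [-0.4, 0.4, 0.7]
grip_width: 0.0597
```

Emit:
carry_out(commands=[1, -0.1, 0, 1, 0, 0, 0, 1, -0.1, 0, 3, 0, 0, 0, 1, -0.1, 0, 5, 0, 0, 0, 1, -0.1, 0, 8, 0, 0, 0, 1, -1.5, 2.5, 9, 0, 0, 0, 1, -3, 5, 9, 0, 0, 0, 1, -4.5, 8, 9, 0, 0, 0, 1, -6.5, 11, 8, 0, 0, 0, 1, -8, 13.5, 6, 0, 0, 0, 1, -9, 15, 4, 0, 0, 0, 1, -9, 15, 2, 0, 0, 0, 1, -9, 15, 1, 0, 0, 0])

```text
time_s: 5.7
ee_pos: [0.4482, -0.0705, 0.0276]
eef_rot: [3.141, -0.004, -0.318]
force: [-0.1, 0.3, -1.9]
grip_width: 0.0598
```

Emit:
carry_out(commands=[1, 0, 0, -0.3, 0, 0, 0, 1, 0, 0, -0.3, 0, 0, 0])

```text
time_s: 5.87
ee_pos: [0.4481, -0.0708, 0.0245]
eef_rot: [3.141, -0.003, -0.319]
force: [0.5, -1.0, -1.3]
grip_width: 0.0598
```

Emit:
carry_out(commands=[1, 0, 0, -0.5, 0, 0, 0, 1, 0, 0, -0.9, 0, 0, 0, 1, 0, 0, -1.15, 0, 0, 0, 1, 0, 0, -1.2, 0, 0, 0, 1, 0, 0, -1.2, 0, 0, 0])

```text
time_s: 6.28
ee_pos: [0.4484, -0.071, 0.0127]
eef_rot: [3.141, -0.003, -0.319]
force: [0.2, 0.6, -1.6]
grip_width: 0.0597
```

Run:
```python
from h import *
p,d,P,ci=look('top'); cv2.imwrite('pics/t2.png',p)
for n,x0,x1,y0,y1 in [('red',.43,.57,.04,.155),('blue',.46,.61,.155,.27),('yellow',.43,.59,.27,.41)]:
    m=(d>0)&(P[...,0]>x0)&(P[...,0]<x1)&(P[...,1]>y0)&(P[...,1]<y1)
    a=P[m]
    for lo,hi in [(.003,.07),(.05,.07)]:
        q=a[(a[:,2]>lo)&(a[:,2]<hi)]; print(n,lo,len(q),*rect(q))
    g=p.max(2)<70
    f=m&g&(P[...,2]<.02)
    q=P[f]; print(' floor',len(q),*rect(q),'mean',np.round(q.mean(0),4)) if len(q)>20 else 0
```

```text
red 0.003 976 [500.   96.1] [134.  111.4] -0.6
red 0.05 199 [499.3  96.7] [93.2 55. ] -5.5
 floor 400 [501.6  97.8] [65.5 41.1] -5.7 mean [0.5004 0.0978 0.0065]
blue 0.003 975 [531.8 213.5] [148.  111.3] 3.5
blue 0.05 182 [533.7 210.1] [92.8 54.6] -12.7
 floor 395 [534.8 212.3] [64.4 42.6] -12.8 mean [0.5344 0.212  0.0064]
yellow 0.003 1060 [509.7 339.6] [155.5 138.4] -0.2
yellow 0.05 185 [509.8 345.5] [91.3 55. ] -0.9
 floor 52 [508.5 328.7] [64.2 17.2] -15.6 mean [0.5039 0.3287 0.012 ]
```

Emit:
carry_out(commands=[0.2, 0, 0, 0, 0, 0, 0, -0.2, 0, 0, 0, 0, 0, 0, -0.6, 0, 0, 0, 0, 0, 0, -1, 0, 0, 0, 0, 0, 0, -1, 0, 0, 0, 0, 0, 0, -1, 0, 0, 1, 0, 0, 0, -1, 0, 0, 4, 0, 0, 0, -1, 0, 0, 7, 0, 0, 0.1, -1, 0, 0, 7, 0, 0, 0.22, -1, 0, 0, 7, 0, 0, 0.34, -1, 0, 0, 7, 0, 0, 0.46, -1, 0, 0, 7, 0, 0, 0.58])

```text
time_s: 7.33
ee_pos: [0.4485, -0.071, 0.0837]
eef_rot: [3.141, -0.004, 0.267]
force: [-0.0, 0.4, 1.1]
grip_width: 0.0941
```

Emit:
carry_out(commands=[-1, 0, 0, 0, 0, 0, 0.12, -1, 0, 0, 0, 0, 0, 0.24, -1, 0, 0, 0, 0, 0, 0.36, -1, 0, 0, 0, 0, 0, 0.48, -1, 0, 0, 0, 0, 0, 0.6, -1, 0, 0, 0, 0, 0, 0.72, -1, 0, 0, 0, 0, 0, 0.84, -1, 0, 0, 0, 0, 0, 0.96, -1, 0, 0, 0, 0, 0, 0.985, -1, 0, 0, 0, 0, 0, 0.985])

```text
time_s: 8.17
ee_pos: [0.4486, -0.071, 0.0844]
eef_rot: [3.14, -0.004, 1.254]
force: [0.5, 0.1, 0.3]
grip_width: 0.0938
```

Run:
```python
from h import *
p,d,P,ci=look('wrist'); cv2.imwrite('pics/w3.png',p); o=ctrl.get_obs(); print(o['time_s'],o['ee_pos'],o['eef_rot']); measure(p,P,d)
```

```text
8.2167 [ 0.44855928 -0.07100516  0.08429771] [ 3.14005505 -0.00410077  1.25118362]
red lid 121 [462.   78.8] [11.5  4.4] 87.9 z [0.035 0.04  0.046]
red lid 2990 [448.4 -71.7] [59. 39.] -18.2 z [0.035 0.036 0.037]
red walltop 378 [459.   84.3] [22.4  9.7] 84.2 z [0.051 0.059 0.061]
```

View pics/w3.png

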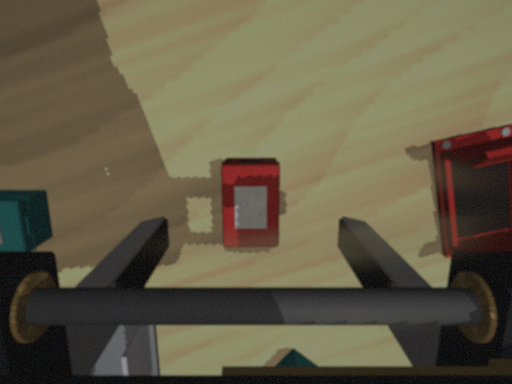

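The red box stands on the bench (px 250,203, lid at z 0.036, yaw −18°) and is centred between the fingers. Regrasp by the long sides.

Emit:
carry_out(commands=[-1, 0, 0, -3, 0, 0, 0, -1, 0, 0, -5.5, 0, 0, 0, -1, 0, 0, -7, 0, 0, 0, -1, 0, 0, -7.15, 0, 0, 0, -1, 0, 0, -7.15, 0, 0, 0, 1, 0, 0, -7.15, 0, 0, 0, 1, 0, 0, -7.15, 0, 0, 0, 1, 0, 0, -7.15, 0, 0, 0, 1, 0, 0, -7.15, 0, 0, 0, 1, 0, 0, -7.15, 0, 0, 0, 1, 0, 0, -7.15, 0, 0, 0, 1, 0, 0, -7.15, 0, 0, 0])

```text
time_s: 9.22
ee_pos: [0.4486, -0.071, 0.0129]
eef_rot: [3.14, -0.004, 1.251]
force: [-0.6, -0.6, 0.4]
grip_width: 0.0505
```

Emit:
carry_out(commands=[1, 0, 0, 0, 0, 0, 0, 1, 0, 0, 0, 0, 0, 0, 1, 0, 0, 0, 0, 0, 0, 1, 0, 0, 0, 0, 0, 0])

```text
time_s: 9.55
ee_pos: [0.4486, -0.071, 0.013]
eef_rot: [3.14, -0.004, 1.251]
force: [-0.4, 0.0, 1.8]
grip_width: 0.0395
```

Emit:
carry_out(commands=[1, 0, 0, 1.5, 0, 0, 0, 1, 0, 0, 5, 0, 0, 0, 1, 1, 0, 8.5, 0, 0, 0, 1, 3, 2, 11.5, 0, 0, 0.05, 1, 5, 4, 14, 0, 0, 0.1, 1, 7, 7, 16, 0, 0, 0.15, 1, 9, 10, 18, 0, 0, 0.2, 1, 11, 13, 19, 0, 0, 0.222, 1, 13, 17, 19, 0, 0, 0.222, 1, 13, 19, 19, 0, 0, 0.222, 1, 13, 19, 19, 0, 0, 0.222, 1, 13, 19, 19, 0, 0, 0.222])

```text
time_s: 10.55
ee_pos: [0.5783, 0.1199, 0.2022]
eef_rot: [3.141, -0.004, 1.475]
force: [0.3, -0.1, -1.0]
grip_width: 0.0399
```

```bash
cat >> h.py <<'E'
def docks(p,P,d):
    hsv=cv2.cvtColor(p,cv2.COLOR_BGR2HSV); H,S=hsv[...,0],hsv[...,1]
    for n,c,hm in [('red',(.500,.0975),((H<8)|(H>172))&(S>100)),('blue',(.534,.211),(H>105)&(H<130)&(S>90))]:
        near=(d>0)&(np.hypot(P[...,0]-c[0],P[...,1]-c[1])<.062)
        f=near&(p.max(2)<75)&(abs(P[...,2]-.006)<.004); w=near&hm&(P[...,2]>.045)&(P[...,2]<.066)
        l=near&hm&(P[...,2]>.010)&(P[...,2]<.02)
        for k,m in [('floor',f),('walls',w),('lips',l)]:
            if m.sum()>30: print(n,k,m.sum(),*rect(P[m]),'z',np.round(np.percentile(P[m][:,2],[5,50,95]),4))
E
python3 - <<'E'
from h import *
p,d,P,ci=look('wrist'); cv2.imwrite('pics/w4.png',p); o=ctrl.get_obs(); print(o['time_s'],o['ee_pos'],o['eef_rot'],o['grip_width']); docks(p,P,d)
E
```

```text
10.6 [0.57831544 0.11886607 0.20240892] [ 3.14088666 -0.00364955  1.47385835] 0.03968574737673446
red floor 2523 [502.3  97.9] [62.7 42.9] -5.6 z [0.0052 0.0065 0.0077]
red walls 1678 [502.   97.5] [91.6 54.4] -5.3 z [0.0475 0.056  0.0615]
red lips 668 [502.6  96.8] [70.4 55.4] -5.6 z [0.0116 0.0139 0.0178]
blue floor 2450 [536.6 212.5] [64.1 45.5] -12.6 z [0.0052 0.0064 0.0077]
blue walls 1548 [536.4 210.5] [91.6 54.4] -12.4 z [0.0479 0.0563 0.0615]
blue lips 678 [537.3 210.4] [79.5 56. ] -12.4 z [0.0109 0.0137 0.0159]
```

View pics/w4.png

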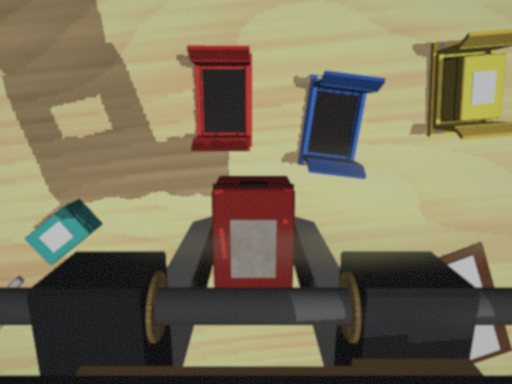

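Red dock: floor at px (222,100), seat ≈ (0.502, 0.0975), floor z≈0.006, yaw −5.5°. Blue seat ≈ (0.5365, 0.211), yaw −12.5°. The red box is held straight.

Emit:
carry_out(commands=[1, -2.5, -0.7, 0, 0, 0, 0, 1, -5, -1.4, 0, 0, 0, 0, 1, -7.6, -2.1, 0, 0, 0, 0, 1, -7.6, -2.1, -3, 0, 0, 0, 1, -7.6, -2.1, -6, 0, 0, 0, 1, -7.6, -2.1, -9, 0, 0, 0, 1, -7.6, -2.1, -10.5, 0, 0, 0, 1, -7.6, -2.1, -10.5, 0, 0, 0, 1, -7.6, -2.1, -10.5, 0, 0, 0])

```text
time_s: 11.35
ee_pos: [0.5022, 0.097, 0.0976]
eef_rot: [3.142, -0.003, 1.473]
force: [-0.1, 0.9, -1.3]
grip_width: 0.0399
```

Emit:
carry_out(commands=[1, 0, 0.03, -2, 0, 0, 0, 1, 0, 0.03, -4, 0, 0, 0, 1, 0, 0.03, -5.5, 0, 0, 0, 1, 0, 0.03, -6.8, 0, 0, 0, 1, 0, 0.03, -7.3, 0, 0, 0, 1, 0, 0.03, -7.6, 0, 0, 0, 1, 0, 0.03, -7.75, 0, 0, 0, 1, 0, 0.03, -7.8, 0, 0, 0, 1, 0, 0.03, -7.8, 0, 0, 0])

```text
time_s: 12.1
ee_pos: [0.5027, 0.0973, 0.0205]
eef_rot: [3.14, -0.004, 1.473]
force: [-0.5, -0.7, -1.2]
grip_width: 0.0398
```

Emit:
carry_out(commands=[1, 0, 0, -0.1, 0, 0, 0, 1, 0, 0, -0.15, 0, 0, 0, 1, 0, 0, -0.18, 0, 0, 0, 1, 0, 0, -0.18, 0, 0, 0, 1, 0, 0, -0.18, 0, 0, 0])

```text
time_s: 12.52
ee_pos: [0.5028, 0.0973, 0.0189]
eef_rot: [3.14, -0.004, 1.473]
force: [-0.3, -0.4, 1.8]
grip_width: 0.0397
```

Contact with the floor (force went from −1.2 to +1.8 N). Release and lift.

Emit:
carry_out(commands=[0.1, 0, 0, 0, 0, 0, 0, -0.2, 0, 0, 0, 0, 0, 0, -0.5, 0, 0, 0, 0, 0, 0, -0.5, 0, 0, 0, 0, 0, 0, -0.5, 0, 0, 0, 0, 0, 0, -0.5, 0, 0, 2, 0, 0, 0, -0.5, 0, 0, 6, 0, 0, 0, -0.5, 0, 0, 10, 0, 0, 0, -0.5, 0, 0, 13, 0, 0, 0, -0.7, 2, -2, 15, 0, 0, -0.1, -1, 4, -5, 17, 0, 0, -0.2, -1, 5, -8, 17, 0, 0, -0.3])

```text
time_s: 13.52
ee_pos: [0.5554, 0.0165, 0.1933]
eef_rot: [3.134, -0.006, 1.169]
force: [-0.4, -0.2, 1.1]
grip_width: 0.0868
```

Run:
```python
from h import *
p,d,P,ci=look('wrist'); cv2.imwrite('pics/w5.png',p); o=ctrl.get_obs(); print(o['time_s'],o['ee_pos'],o['eef_rot'],o['grip_width']); measure(p,P,d)
p,d,P,ci=look('top'); cv2.imwrite('pics/t5.png',p); measure(p,P,d)
```

```text
13.5667 [0.55551019 0.01185788 0.19092102] [ 3.13555709 -0.00414166  1.15817336] 0.09099829054972995
red lid 2016 [503.2  97.5] [60.8 40.3] -5.9 z [0.04  0.042 0.043]
red walltop 1482 [501.8  97.1] [92.  54.8] -5.3 z [0.051 0.058 0.061]
blue walltop 1471 [536.4 210.3] [91.2 55.4] -12.4 z [0.051 0.058 0.062]
blue lid 104 [543.8 583.6] [82.   3.9] 11.9 z [0.035 0.041 0.047]
blue lid 274 [ 516.4 -268.1] [61. 38.] -17.8 z [0.039 0.042 0.045]
blue walltop 661 [314.2  61.2] [1178.8  475.9] 80.6 z [0.051 0.058 0.065]
```

View pics/w5.png

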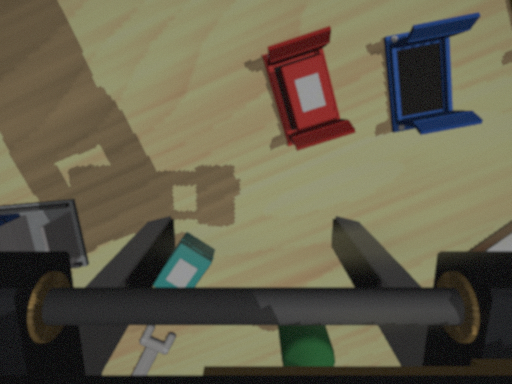

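Red is seated: lid at z 0.042, centre (0.503, 0.0975), px (310,92). Now blue.

Emit:
carry_out(commands=[-1, -0.3, -2.5, 0, 0, 0, -0.12, -1, -0.6, -5, 0, 0, 0, -0.24, -1, -0.9, -7.5, 0, 0, 0, -0.36, -1, -1.2, -10, 0, 0, 0, -0.48, -1, -1.6, -12.5, 0, 0, 0, -0.6, -1, -2, -15, 0, 0, 0, -0.72, -1, -2.4, -18, 0, 0, 0, -0.84, -1, -2.7, -21, 0, 0, 0, -0.96, -1, -3, -24, 0, 0, 0, -1.08, -1, -3.3, -26, 0, 0, 0, -1.2, -1, -3.6, -28, 0, 0, 0, -1.32, -1, -3.6, -28, 0, 0, 0, -1.44])

```text
time_s: 14.62
ee_pos: [0.5172, -0.2683, 0.1889]
eef_rot: [3.138, -0.003, -0.282]
force: [0.6, -0.5, -0.6]
grip_width: 0.0938
```

Emit:
carry_out(commands=[-1, 0, 0, 0, 0, 0, -0.04, -1, 0, 0, 0, 0, 0, -0.04])

```text
time_s: 14.78
ee_pos: [0.5169, -0.2682, 0.1883]
eef_rot: [3.138, -0.002, -0.324]
force: [0.8, -0.0, 0.3]
grip_width: 0.0942
```

Run:
```python
from h import *
p,d,P,ci=look('wrist'); cv2.imwrite('pics/w6.png',p); o=ctrl.get_obs(); print(o['time_s'],o['ee_pos'],o['eef_rot'],o['grip_width']); measure(p,P,d)
```

```text
14.8333 [ 0.51709055 -0.26790003  0.18846647] [ 3.13834221e+00 -2.17928715e-03 -3.19883210e-01] 0.09434693991294141
blue lid 1610 [ 520.  -267.3] [59.1 39.1] -17.9 z [0.041 0.042 0.043]
```

Emit:
carry_out(commands=[-1, 0.15, 0, -4, 0, 0, 0, -1, 0.3, 0.05, -8, 0, 0, 0, -1, 0.3, 0.05, -12, 0, 0, 0, -1, 0.3, 0.05, -14.5, 0, 0, 0, -1, 0.3, 0.05, -16, 0, 0, 0, -1, 0.3, 0.05, -16.8, 0, 0, 0, -1, 0.3, 0.05, -17, 0, 0, 0, -1, 0.3, 0.05, -17, 0, 0, 0, -1, 0.3, 0.05, -17, 0, 0, 0])

```text
time_s: 15.58
ee_pos: [0.5208, -0.2676, 0.0197]
eef_rot: [3.138, -0.004, -0.319]
force: [0.2, -0.2, 0.2]
grip_width: 0.094
```

Emit:
carry_out(commands=[-1, -0.05, 0, -0.1, 0, 0, 0, 1, -0.05, 0, -0.1, 0, 0, 0, 1, -0.05, 0, -0.1, 0, 0, 0, 1, -0.05, 0, -0.1, 0, 0, 0, 1, -0.05, 0, -0.1, 0, 0, 0, 1, -0.05, 0, -0.1, 0, 0, 0, 1, -0.05, 0, -0.1, 0, 0, 0, 1, -0.05, 0, -0.1, 0, 0, 0, 1, -0.05, 0, -0.1, 0, 0, 0])

```text
time_s: 16.33
ee_pos: [0.5203, -0.2676, 0.0188]
eef_rot: [3.138, -0.004, -0.319]
force: [-0.4, 0.4, 1.6]
grip_width: 0.0594
```

Emit:
carry_out(commands=[1, 0, 0, 1, 0, 0, 0, 1, 0, 0, 3, 0, 0, 0, 1, 0, 0, 5.5, 0, 0, 0, 1, 0, 0, 8.5, 0, 0, 0, 1, -1, 2.5, 9, 0, 0, 0, 1, -2.2, 6, 9, 0, 0, 0, 1, -3.4, 9.5, 9, 0, 0, 0, 1, -4.6, 13, 9, 0, 0, 0, 1, -6, 16.5, 8, 0, 0, 0, 1, -7.1, 19.7, 6, 0, 0, 0, 1, -7.1, 19.7, 3.5, 0, 0, 0, 1, -7.1, 19.7, 2, 0, 0, 0])

```text
time_s: 17.33
ee_pos: [0.4484, -0.0689, 0.038]
eef_rot: [3.138, -0.004, -0.316]
force: [0.2, -0.5, -2.1]
grip_width: 0.0598
```

Emit:
carry_out(commands=[1, 0, 0, -1, 0, 0, 0, 1, 0, 0, -1.6, 0, 0, 0, 1, 0, 0, -1.9, 0, 0, 0, 1, 0, 0, -1.9, 0, 0, 0, 1, 0, 0, -1.9, 0, 0, 0])

```text
time_s: 17.75
ee_pos: [0.4488, -0.0692, 0.0196]
eef_rot: [3.138, -0.004, -0.317]
force: [-0.2, 0.6, -1.2]
grip_width: 0.0597
```

Emit:
carry_out(commands=[1, 0, 0, -0.4, 0, 0, 0, 1, 0, 0, -0.6, 0, 0, 0, 1, 0, 0, -0.72, 0, 0, 0, 1, 0, 0, -0.72, 0, 0, 0, 1, 0, 0, -0.72, 0, 0, 0])

```text
time_s: 18.17
ee_pos: [0.4489, -0.0693, 0.0127]
eef_rot: [3.138, -0.005, -0.317]
force: [-1.7, 0.0, 4.5]
grip_width: 0.0596
```

Contact made. Release, lift and turn a quarter.

Emit:
carry_out(commands=[0.2, 0, 0, 0, 0, 0, 0, -0.2, 0, 0, 0, 0, 0, 0, -0.6, 0, 0, 0, 0, 0, 0, -1, 0, 0, 0, 0, 0, 0, -1, 0, 0, 0, 0, 0, 0, -1, 0, 0, 1, 0, 0, 0, -1, 0, 0, 4, 0, 0, 0, -1, 0, 0, 7, 0, 0, 0.1, -1, 0, 0, 7, 0, 0, 0.22, -1, 0, 0, 7, 0, 0, 0.34, -1, 0, 0, 7, 0, 0, 0.46, -1, 0, 0, 7, 0, 0, 0.58])

```text
time_s: 19.17
ee_pos: [0.4491, -0.0693, 0.0837]
eef_rot: [3.138, -0.006, 0.269]
force: [0.3, -0.1, 0.1]
grip_width: 0.0935
```

Emit:
carry_out(commands=[-1, 0, 0, 0, 0, 0, 0.12, -1, 0, 0, 0, 0, 0, 0.24, -1, 0, 0, 0, 0, 0, 0.36, -1, 0, 0, 0, 0, 0, 0.48, -1, 0, 0, 0, 0, 0, 0.6, -1, 0, 0, 0, 0, 0, 0.72, -1, 0, 0, 0, 0, 0, 0.84, -1, 0, 0, 0, 0, 0, 0.96, -1, 0, 0, 0, 0, 0, 0.985, -1, 0, 0, 0, 0, 0, 0.985])

```text
time_s: 20.0
ee_pos: [0.4491, -0.0693, 0.0843]
eef_rot: [3.137, -0.006, 1.256]
force: [0.4, -0.1, -0.2]
grip_width: 0.0946
```

Run:
```python
from h import *
p,d,P,ci=look('wrist'); cv2.imwrite('pics/w7.png',p); o=ctrl.get_obs(); print(o['time_s'],o['ee_pos'],o['eef_rot'],o['qpos'],o['grip_width']); measure(p,P,d)
```

```text
20.05 [ 0.44915631 -0.06935386  0.08427137] [ 3.13698097 -0.00556774  1.25323144] [-0.23691218  0.2357402   1.91311398  0.00620301  0.987702   -1.49353319] 0.09370144444641475
red lid 138 [462.5  78.8] [11.7  5. ] 86.0 z [0.035 0.04  0.046]
red lid 2384 [503.8  89.2] [65.6 27. ] -7.8 z [0.036 0.042 0.043]
red walltop 396 [459.1  84.7] [23.5 10.3] 86.0 z [0.051 0.059 0.061]
blue lid 2462 [448.1 -68.6] [57.1 38.3] -17.0 z [0.035 0.036 0.037]
```

Emit:
carry_out(commands=[-1, 0, 0, -3, 0, 0, 0, -1, 0, 0, -5.5, 0, 0, 0, -1, 0, 0, -7, 0, 0, 0, -1, 0, 0, -7.15, 0, 0, 0, -1, 0, 0, -7.15, 0, 0, 0, 1, 0, 0, -7.15, 0, 0, 0, 1, 0, 0, -7.15, 0, 0, 0, 1, 0, 0, -7.15, 0, 0, 0, 1, 0, 0, -7.15, 0, 0, 0, 1, 0, 0, -7.15, 0, 0, 0, 1, 0, 0, -7.15, 0, 0, 0, 1, 0, 0, -7.15, 0, 0, 0])

```text
time_s: 21.05
ee_pos: [0.4492, -0.0693, 0.0129]
eef_rot: [3.137, -0.006, 1.253]
force: [0.0, 0.1, 0.3]
grip_width: 0.0507
```

Emit:
carry_out(commands=[1, 0, 0, 0, 0, 0, 0, 1, 0, 0, 0, 0, 0, 0, 1, 0, 0, 0, 0, 0, 0, 1, 0, 0, 0, 0, 0, 0])

```text
time_s: 21.38
ee_pos: [0.4492, -0.0694, 0.0129]
eef_rot: [3.137, -0.006, 1.253]
force: [0.0, 0.7, 0.6]
grip_width: 0.0397
```

Emit:
carry_out(commands=[1, 0, 0, 1.5, 0, 0, 0, 1, 0, 0, 5, 0, 0, 0, 1, 0, 0, 8.5, 0, 0, 0, 1, 1, 2, 11.5, 0, 0, 0.02, 1, 2, 6, 13, 0, 0, 0.04, 1, 3.2, 10, 13, 0, 0, 0.06, 1, 4.4, 14, 13, 0, 0, 0.08, 1, 5.6, 18, 13, 0, 0, 0.1, 1, 6.8, 22, 13, 0, 0, 0.1, 1, 8, 26, 13, 0, 0, 0.1, 1, 8.7, 28, 13, 0, 0, 0.1, 1, 8.7, 28, 13, 0, 0, 0.1])

```text
time_s: 22.38
ee_pos: [0.5364, 0.2146, 0.1422]
eef_rot: [3.137, -0.006, 1.357]
force: [-0.3, -0.1, -0.9]
grip_width: 0.0398
```

Emit:
carry_out(commands=[1, 0, 0, -2, 0, 0, 0, 1, 0, 0, -4, 0, 0, 0, 1, 0, 0, -4.6, 0, 0, 0, 1, 0, 0, -4.6, 0, 0, 0, 1, 0, 0, -4.6, 0, 0, 0])

```text
time_s: 22.8
ee_pos: [0.5366, 0.2142, 0.0967]
eef_rot: [3.137, -0.006, 1.356]
force: [0.7, -0.2, -0.3]
grip_width: 0.0397
```

Emit:
carry_out(commands=[1, 0, -0.34, 0, 0, 0, 0, 1, 0, -0.34, -2, 0, 0, 0, 1, 0, -0.34, -4, 0, 0, 0, 1, 0, -0.34, -5.5, 0, 0, 0, 1, 0, -0.34, -6.8, 0, 0, 0, 1, 0, -0.34, -7.3, 0, 0, 0, 1, 0, -0.34, -7.55, 0, 0, 0, 1, 0, -0.34, -7.65, 0, 0, 0, 1, 0, -0.34, -7.65, 0, 0, 0, 1, 0, -0.34, -7.65, 0, 0, 0])

```text
time_s: 23.63
ee_pos: [0.537, 0.2109, 0.0211]
eef_rot: [3.136, -0.006, 1.356]
force: [0.5, 0.1, -0.4]
grip_width: 0.04
```

Emit:
carry_out(commands=[1, 0, 0, -0.1, 0, 0, 0, 1, 0, 0, -0.15, 0, 0, 0, 1, 0, 0, -0.15, 0, 0, 0, 1, 0, 0, -0.15, 0, 0, 0])

```text
time_s: 23.97
ee_pos: [0.5371, 0.2109, 0.0197]
eef_rot: [3.136, -0.007, 1.356]
force: [-0.4, -0.7, -1.6]
grip_width: 0.0398
```

Emit:
carry_out(commands=[1, 0, 0, -0.05, 0, 0, 0, 1, 0, 0, -0.1, 0, 0, 0, 1, 0, 0, -0.1, 0, 0, 0, 1, 0, 0, -0.1, 0, 0, 0])

```text
time_s: 24.3
ee_pos: [0.5371, 0.211, 0.0189]
eef_rot: [3.136, -0.007, 1.356]
force: [-1.5, -0.9, 4.0]
grip_width: 0.0395
```

Contact at 0.0189, the same height as for red. Release and retreat.

Emit:
carry_out(commands=[0.1, 0, 0, 0, 0, 0, 0, -0.2, 0, 0, 0, 0, 0, 0, -0.5, 0, 0, 0, 0, 0, 0, -0.5, 0, 0, 0, 0, 0, 0, -0.5, 0, 0, 0, 0, 0, 0, -0.5, 0, 0, 2, 0, 0, 0, -0.5, 0, 0, 6, 0, 0, 0, -0.5, 0, 0, 10, 0, 0, 0, -0.5, 0, 0, 13, 0, 0, 0, -0.5, 2, -2, 15, 0, 0, 0, -0.5, 4, -5, 17, 0, 0, 0, -0.5, 5, -8, 18, 0, 0, 0])

```text
time_s: 25.3
ee_pos: [0.5889, 0.1304, 0.2018]
eef_rot: [3.132, -0.008, 1.358]
force: [1.3, -0.7, -0.6]
grip_width: 0.0706
```

Emit:
carry_out(commands=[-0.5, 0, -1, 0, 0, 0, 0, -0.5, 0, -1, 0, 0, 0, 0, -0.5, 0, -1, 0, 0, 0, 0])

```text
time_s: 25.55
ee_pos: [0.5884, 0.1206, 0.2011]
eef_rot: [3.133, -0.008, 1.357]
force: [0.2, -0.8, 0.1]
grip_width: 0.0705
```

Run:
```python
from h import *
p,d,P,ci=look('wrist'); cv2.imwrite('pics/w8.png',p); o=ctrl.get_obs(); print(o['time_s'],o['ee_pos'],o['grip_width']); measure(p,P,d)
q,d,P,ci=look('top')
for n in ['yellow_box','bottle','wrench']:
    for r in nets.silhouettes('top',n)[:1]: print(n,r['extent'],np.round(np.median(P[r['region']&(d>0)],0),3))
```

```text
25.6 [0.58817608 0.12122565 0.20093746] 0.07028810527819747
red lid 1898 [503.4  97.6] [60.6 40.1] -5.6 z [0.04  0.042 0.043]
red walltop 1435 [502.1  97.8] [92.3 54.1] -5.6 z [0.051 0.058 0.062]
blue lid 1862 [537.9 210.7] [60.  39.3] -12.0 z [0.04  0.042 0.043]
blue walltop 1299 [536.6 210.5] [90.8 54.2] -12.4 z [0.051 0.058 0.062]
yellow_box [126.2, 207.1, 147.2, 237.9] [0.51  0.345 0.042]
bottle [263.6, 113.7, 285.6, 151.1] [0.719 0.    0.097]
wrench [331.3, 113.7, 382.3, 161.8] [ 0.741 -0.223  0.007]
```

View pics/w8.png

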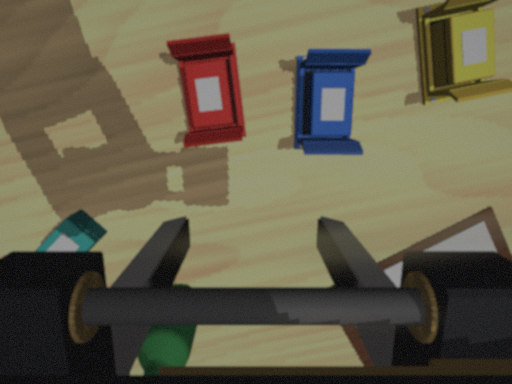

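Both boxes are seated: red at px (209,94), blue at (333,103), both lids at z 0.042 and about 1 mm off centre. The robot is clear of everything.

```bash
python3 -c "
from station import ticket
print(ticket.hand_in())"
```

```text
the job is handed in; nothing more can be done
None
```

The red and blue boxes are each in the dock of their own colour, and the job is handed in after about 26 s of the 72 s allowed. I took each box from the rack by its short ends and set it on the bench. I then turned the gripper a quarter, took the box by its long sides and lowered it until it touched the dock floor.

- **Boxes:** In the last wrist view both lids stood at z = 0.042 m, as they should when fully down. Red was 1.3 mm and blue 1.3 mm from the centre of its dock's walls. Both lids were level and within about 0.5° of their docks.
- **Bystanders:** The top view showed the yellow box, bottle and wrench in place within network noise. Median points differed by about 4 mm for the yellow box, 1 mm for the bottle and 11 mm for the wrench. The wrench's outline moved by no more than about 2.5 px and the arm never went near it, so I put that down to the network's outline.
- **Disagreement:** For the boxes and docks, the top camera read x 2–5 mm lower than the wrist camera. I went by the wrist camera, and the grasps and fits agreed with it.

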